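# Shift a gated gas selector to its third stream and lock it

## Task

Put the gas selector on its third stream. First push its lockout flag fully aside, toward the robot; then push the lever out of its near slot into the cross channel, across to the right and forward into the far part of the third (rightmost) slot until it is fully home, and finally push the flag shut again behind the lever to lock it in. Push gently with the fingertips only, without gripping or forcing anything and leave the small things standing around undisturbed.

Things in the scene. Friction and masses are not known exactly. Their poses are not given: they have to be found in the camera images.
- selector: gas selector screwed to the worktop: grey box 120 mm (x) by 150 mm (y), aluminium gate plate on top, its upper face 105 mm over the worktop. Origin: centre of the underside. x points forward, away from the robot (three gauges on the near -x face, four tubes out of the far face), y left, z up; turned up to 0.25 rad either way. Ends of flanges at y +-92 mm, tubes to x +121 mm.
- gate_centre (a point): middle of the gate, on the plate's upper face (selector x 0, y 0, z 105 mm). The gate: a cross channel along y (16 mm wide) joins three lengthwise slots (14 mm wide) at y +28 (first), 0 (second), -28 mm (third, rightmost), each running from x -33 to +33 mm. Teeth between slots have round ends. The 10 mm lever stem can go only where the gate is cut; its axis stops at x +-28 mm.
- third_slot (a point): point on the gate plate's upper face in the far part of the third slot, where the stem stands when home: selector x +28, y -28, z 105 mm.
- lever_pivot (a point): fixed point inside the selector about which the lever tilts (selector x 0, y 0, z 13 mm). The knob's centre is 154 mm from it, the gate plate 90 mm above it, so the knob moves about 1.7 times as far as the stem in the gate.
- lever_knob (a point): centre of the lever's black pear-shaped knob: 33 mm diameter here, reaching 24 mm down and 14 mm up along the lever. Its selector x, y in mm: first slot in the channel (0, 46), third slot in the channel (0, -46), home in the far third slot about (43, -44). Height over the worktop 153 to 167 mm. It stays where it is left (friction, about 2 N at the knob), no spring.
- lever_fore (a joint): lever's tilt forward (selector +x), rad; 0 = in the cross channel, negative = in a near slot, about +0.30 = against the end of a far slot. Starts in the near part of the first (leftmost) slot at -0.08 to -0.27.
- lever_across (a joint): lever's tilt to the right (selector -y), rad; about -0.30 first slot (left), 0 second, +0.30 third slot (right).
- flag_pin (a point): centre of the upper end of the flag's upright pin, 12 mm diameter, 32 mm tall over the plate (137 mm over the worktop), on the flag's free end 34 mm from its pivot. Selector x, y in mm: shut (12, -20), fully aside (-22, -54). It is pushed in a quarter circle, toward the robot and right to open, back the same way to shut; stays where left (friction, about 1 N).
- flag_pivot (a point): pivot screw of the lockout flag (selector x +12, y -54 mm). The flag is a steel strip 8 mm wide, 3 mm thick, on the plate. Shut it points left and bars the far part of the third slot; a stop keeps it from going farther forward. It sweeps across the channel, so it cannot pass a lever standing there at the third slot. With the lever home there is room to shut it behind the stem.
- lockout_flag (a joint): flag's angle, rad: 0 = shut across the third slot, 1.57 = fully aside, pointing at the robot (stop). Starts at 0 to 0.12.
- headspace_vial: upright empty headspace vial with a crimp cap, 23 mm diameter, 77 mm tall, loose, standing just in front of the selector; origin under its centre. Bystander.
- septa_jar: small white jar with a green screw lid, 39 mm diameter, 47 mm tall, loose, standing just in front of the selector; origin under its centre. Bystander.
- wrench: flat open-end steel wrench, 117 x 22 x 6 mm, loose, lying on the worktop to the right of the selector; origin under its centre. Bystander.
- beaker: empty 50 ml glass beaker, 48 mm diameter, 58 mm tall, loose, right of the selector toward the robot; origin under its centre. Bystander.
- ptfe_tape: white spool of thread tape, 50 mm diameter, 16 mm thick, loose, lying flat, left of the selector toward the robot; origin under its centre. Bystander.

How it is judged:
By the outcome, as a careful person would: the job done as asked, in the order asked, and still so for the second after the job is handed in, with the robot touching nothing.
It also fails if it takes over 58 s, if anything falls off the work surface, if the arm or the gripper's body presses on something with over 40 N, if the wrist force passes 120 N, or if a joint passes its speed limit or range.

## Robot

A 6-joint arm with a two-finger parallel gripper is mounted at the origin on a cart in front of the work surface, level with it; the furniture and walls round the work are solid. World frame = base frame: x ahead of the robot, y to its left, z up, the work surface at z = 0. Lengths are in m, angles in rad, forces in N, time in s.
With the tool pointing down it reaches from about 0.375 to 0.975 m from the base axis. Payload 3.8 kg.
Tool frame: the origin (TCP) lies at the very end of the fingers, on their centre line; the grasp point (between the pads) lies 19 mm behind it; z points along the fingers, y is the direction in which the jaws open and shut (so a half turn about z gives the same grasp; the last joint's range is limited). The gripper opens to 85 mm and grips with 20 to 120 N. Pads are 22 mm wide; open, the fingers measure 114 mm over their backs; the gripper's body (76 mm by 85 mm) begins 54 mm behind the grasp point. The pads swing forward as they close: fully open they stand 13 mm farther back than shut.
Start: joints at [1.278, 0.264, 1.604, -0, 1.274, -0.037], TCP at [0.171, 0.653, 0.231] pointing down, gripper open.
Joint ranges: [-2.63, 2.63], [-0.94, 2.18], [0.31, 2.57], [-1.31, 4.45], [0, 2.66], [-2.55, 2.55]. Speed limits (rad/s): [2.57, 2.57, 3.14, 3.14, 3.14, 3.14].

## Interface

Orientations are given as a rotation vector (axis times angle).
In Python, from workcell import status, optics, job gives the robot as it stands.
- The arm moves only by the tool jog_arm, never from a script. Its argument "targets" is a list of rows, each an object of numbers: "dx", "dy", "dz": the shift along the tool's x, y, z in cm; "yaw": the turn about the tool's z in rad. In form: [{"dx": .., "dy": .., "dz": .., "yaw": ..}, ...]. A call has 1 to 12 rows; each row is the pose to reach, as a shift and turn from the pose commanded when the call began, along the tool's axes at that moment; what a row does not reach only later rows make up. A row lasts 1/10 s, in which the tool goes at most 50 mm and 8.59 degrees, less where a joint would pass 70% of its speed; a pose out of reach is approached as far as the arm can. A call with a gripper value outside its range is refused whole. "jaw" is the closure, from 0 (fully open) to 1 (shut), set as the call begins (left out, the last holds). The fingers move at their own pace and stop on an object; "squeeze" is the grip in N (left out, the last holds). Time passes only in rows, so rows that repeat a pose let the fingers close. It gives the time, the measured TCP pose, the force and the opening at its end, in the units of the state.
- status.observe(): the state, without advancing time (a new reading comes with each control period).
- optics.snapshot(name): name is "scene" or "side" or "wrist"; returns a dict with "color" (384x512x3 uint8, red, green, blue), "depth" (384x512 float32, m along the optical axis (not along the pixel's ray), 0 where there is no reading), "intrinsics" (3x3 intrinsics, pixels), "D" ([k1, k2, p1, p2, k3] as OpenCV has them; the pictures are not rectified), "R" (3x3) and "t" (3): a world point X has camera coordinates R X + t. Camera axes: x right, y down, z forward; pixel columns grow to the right and rows downward; lengths in m; the calibration is good to about 2 mm. A picture is of the moment at which its call begins.
- job.close_job(): hands the job in, once; it reports no verdict.
The state is a dict: "clock": time; "joint_pos": joint angles; "joint_velocities": joint speeds; "joint_torque": joint torques, N m; "tcp_pos": TCP position; "eef_rot": TCP orientation; "contact_force": force on the tool from outside, world axes, zero at the start; "wrist_torque": the same for the moment, N m; "finger_gap": finger opening in m.
Only numpy, scipy, OpenCV 4.12 (cv2) and the standard library are available. Lean on these libraries where they do the work, as an engineer would, in place of code of your own. Each camera call takes 0.05 s, during which the arm holds its last target. There are 200 camera calls.

## Working session

There is one attempt and no reset: what is moved stays moved. The work goes in short steps, Python scripts to look and compute and a tool call to move; the robot and the scene stay as the last step left them, time stands still between calls to the robot, and variables do not carry over. Pictures are saved under pics/ and viewed, on a budget of 10 in all, crops included, one or two more only if the job needs it, and the job is handed in when it is done.

Besides the shell and the picture viewer there is one more tool, called as name(argument=value, ...), one argument or row to a line, values as JSON. jog_arm: Moves the arm, as the interface text tells. Its arguments: {"type":"object","properties":{"targets":{"type":"array"},"jaw":{"type":"number"},"squeeze":{"type":"number"}},"required":["targets"]}

```bash
mkdir -p pics; ls; cat > h.py <<'E'
import numpy as np,cv2
from workcell import status,optics,job
def snap(n):
    s=optics.snapshot(n); np.savez('%s.npz'%n,**{k:np.array(v) for k,v in s.items()}); return s
def save(s,f): cv2.imwrite('pics/'+f,s['color'][:,:,::-1])
def ray(s,u,v):
    p=cv2.undistortPoints(np.array([[[u,v]]],float),np.array(s['intrinsics']),np.array(s['D']))[0,0]
    R=np.array(s['R']);t=np.array(s['t']); return -R.T@t, R.T@np.array([p[0],p[1],1])
def onz(s,u,v,z):
    o,d=ray(s,u,v); return o+d*(z-o[2])/d[2]
def dep(s,u,v):
    o,d=ray(s,u,v); return o+d*float(s['depth'][int(round(v)),int(round(u))])
def proj(s,X):
    return cv2.projectPoints(np.array(X,float).reshape(-1,3),cv2.Rodrigues(np.array(s['R']))[0],np.array(s['t']),np.array(s['intrinsics']),np.array(s['D']))[0][:,0]
E
python3 - <<'E'
from h import *
st=status.observe(); print({k:np.round(v,3) for k,v in st.items()})
a=snap('scene');b=snap('side')
save(a,'a.png');save(b,'b.png')
print(-a['R'].T@a['t'],-b['R'].T@b['t'])
E
```

```text
pics
{'clock': np.float64(0.0), 'joint_pos': array([ 1.278,  0.265,  1.605,  0.   ,  1.274, -0.037]), 'joint_velocities': array([-0.   , -0.003, -0.002, -0.   , -0.   ,  0.001]), 'joint_torque': array([ 0.0000e+00, -5.1511e+01, -3.6732e+01,  0.0000e+00,  1.3000e-02,
       -0.0000e+00]), 'tcp_pos': array([0.171, 0.652, 0.23 ]), 'eef_rot': array([-4.010e-01, -3.116e+00,  3.000e-03]), 'contact_force': array([ 0.279,  0.288, -0.295]), 'wrist_torque': array([-0.036,  0.028,  0.001]), 'finger_gap': np.float64(0.085)}
[ 0.00782378 -0.63527486  0.46537998] [ 0.13730817 -0.71858113  0.62141036]
```

View pics/a.png

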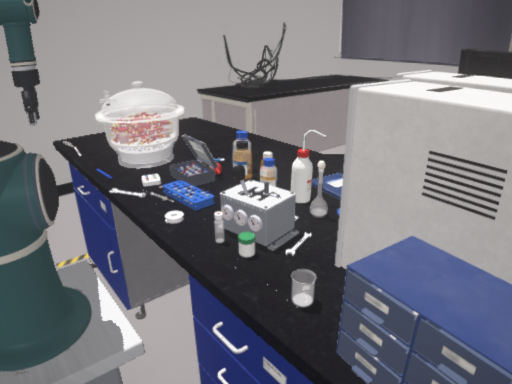

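View pics/b.png

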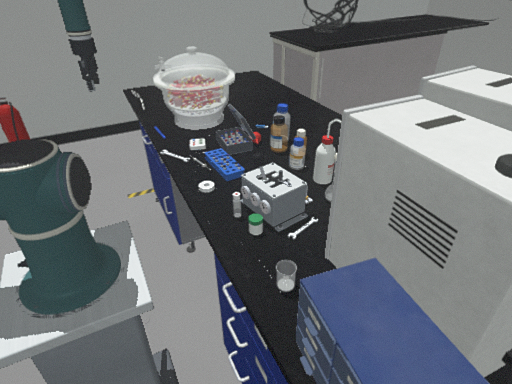

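The selector is at about (258,210) in the scene view and (274,192) in the side view, with the vial and jar in front of it, the wrench and beaker to the right and the tape at the left. Next I'll enlarge both views.

```bash
python3 - <<'E'
from h import *
a=dict(np.load('scene.npz'));b=dict(np.load('side.npz'))
ca=cv2.resize(a['color'][170:260,205:305],None,fx=4,fy=4,interpolation=cv2.INTER_CUBIC)
cb=cv2.resize(b['color'][155:245,230:330],None,fx=4,fy=4,interpolation=cv2.INTER_CUBIC)
cv2.imwrite('pics/c.png',np.hstack([ca,cb])[:,:,::-1])
# points at plate height by depth
for n,s in(('a',a),('b',b)):
    D=s['depth'];ys,xs=np.mgrid[150:260,200:320]
    P=np.array([dep(s,u,v) for u,v in zip(xs.ravel(),ys.ravel())])
    m=(abs(P[:,2]-.105)<.006)&(D[ys.ravel(),xs.ravel()]>0)
    im=np.zeros((384,512),np.uint8); im[ys.ravel()[m],xs.ravel()[m]]=255
    im=cv2.morphologyEx(im,cv2.MORPH_OPEN,np.ones((3,3)))
    k,l,st,c=cv2.connectedComponentsWithStats(im); i=1+np.argmax(st[1:,4]); print(n,st[i])
    q=np.array([dep(s,u,v)[:2] for v,u in np.argwhere(l==i)]).astype(np.float32)
    r=cv2.minAreaRect(q*1000); print(r, q.mean(0))
E
```

```text
a [ 222  181   73   30 1149]
((541.8811645507812, 10.906112670898438), (119.9882583618164, 150.58680725097656), 10.103804588317871) [0.5365774  0.00242128]
b [ 243  163   63   36 1055]
((543.3306884765625, 10.87078857421875), (120.7640380859375, 150.11366271972656), 10.588128089904785) [0.53953934 0.00231824]
```

View pics/c.png

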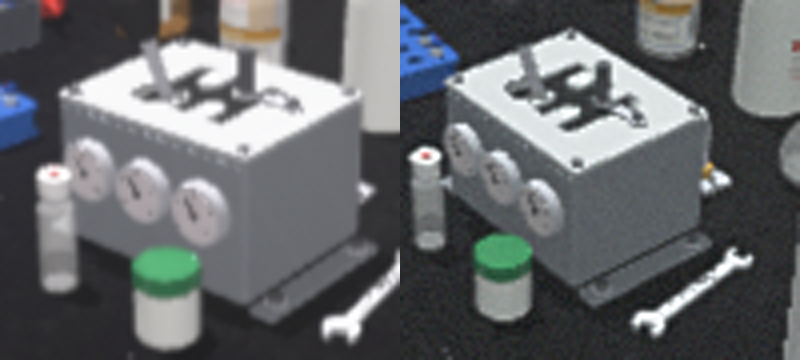

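The crops show the plate corners. The light stem is in the near-left slot (left crop ~(165,75)), and its black knob is lost against the worktop. The dark flag pin stands at ~(247,50) left crop and (604,63) right crop, nearly shut. I'll check these against the fitted selector pose.

```bash
cat >> h.py <<'E'
S0=np.array([.5426,.0109]);YAW=.181
def w(x,y,z): # selector mm -> world m
    c,s=np.cos(YAW),np.sin(YAW); return np.array([S0[0]+(c*x-s*y)/1e3,S0[1]+(s*x+c*y)/1e3,z/1e3])
def sel(X):
    c,s=np.cos(YAW),np.sin(YAW); d=(np.array(X[:2])-S0)*1e3; return np.array([c*d[0]+s*d[1],-s*d[0]+c*d[1],X[2]*1e3])
def tri(a,ua,b,ub):
    o1,d1=ray(a,*ua);o2,d2=ray(b,*ub);k=np.linalg.lstsq(np.c_[d1,-d2],o2-o1,rcond=None)[0]
    p,q=o1+k[0]*d1,o2+k[1]*d2; return (p+q)/2,np.linalg.norm(p-q)
def knob(f,r): # lever tilt -> sel mm approx
    v=np.array([np.tan(f),-np.tan(r),1]);v/=np.linalg.norm(v); return np.array([0,0,13])+154*v
E
python3 - <<'E'
from h import *
a=dict(np.load('scene.npz'));b=dict(np.load('side.npz'))
p,e=tri(a,(266.7,182),b,(281,170.5)); print('pin',sel(p),e*1e3)
for s,n in((a,'a'),(b,'b')):
    print(n,'corners',proj(s,[w(x,y,105) for x,y in((-60,75),(60,75),(60,-75),(-60,-75))]).round(1).tolist())
    print('pin0,.12',proj(s,[w(12,-20,137),w(8,-20.2,137)]).round(1).tolist())
    print('knob f=-.08,-.27',proj(s,[w(*knob(-.08,-.3)),w(*knob(-.27,-.3))]).round(1).tolist())
    g=cv2.cvtColor(s['color'],cv2.COLOR_RGB2GRAY)
# obstacles: world points higher than .12 in the neighbourhood
for s in(a,b):
    L=[]
    for v in range(80,300,2):
        for u in range(60,340,2):
            if s['depth'][v,u]>0:
                P=dep(s,u,v)
                if P[2]>.1 and .25<P[0]<.95 and -.3<P[1]<.6: L.append(P)
    L=np.array(L)
    from collections import defaultdict
    d=defaultdict(float)
    for P in L: k=(round(P[0]*20)/20,round(P[1]*20)/20); d[k]=max(d[k],round(P[2],3))
    print({(float(k[0]),float(k[1])):float(v) for k,v in sorted(d.items())})
E
```

```text
pin [ 10.62054972 -21.0283881  135.72073463] 0.12138824959059968
a corners [[218.9, 192.8], [250.3, 179.2], [296.2, 192.8], [265.9, 209.3]]
pin0,.12 [[266.7, 181.3], [265.8, 181.8]]
knob f=-.08,-.27 [[240.1, 169.5], [232.9, 174.3]]
b corners [[240.3, 174.1], [272.8, 161.5], [307.2, 182.3], [273.2, 197.7]]
pin0,.12 [[281.1, 169.8], [280.1, 170.3]]
knob f=-.08,-.27 [[259.7, 156.1], [252.1, 160.6]]
{(0.45, 0.05): 0.105, (0.5, -0.05): 0.106, (0.5, 0.0): 0.105, (0.5, 0.05): 0.173, (0.5, 0.1): 0.105, (0.55, -0.05): 0.111, (0.55, 0.0): 0.137, (0.55, 0.05): 0.166, (0.55, 0.1): 0.105, (0.55, 0.6): 0.205, (0.6, -0.05): 0.107, (0.6, 0.0): 0.106, (0.6, 0.05): 0.105, (0.6, 0.1): 0.106, (0.6, 0.4): 0.143, (0.6, 0.45): 0.146, (0.6, 0.5): 0.139, (0.6, 0.55): 0.137, (0.6, 0.6): 0.207, (0.65, 0.4): 0.122, (0.65, 0.45): 0.117, (0.65, 0.5): 0.143, (0.65, 0.55): 0.129, (0.7, -0.05): 0.158, (0.7, 0.0): 0.138, (0.7, 0.2): 0.102, (0.75, -0.05): 0.156, (0.75, 0.0): 0.109, (0.75, 0.05): 0.219, (0.75, 0.1): 0.158, (0.75, 0.2): 0.107, (0.75, 0.3): 0.127, (0.75, 0.35): 0.132, (0.75, 0.4): 0.108, (0.8, 0.05): 0.218, (0.8, 0.25): 0.101, (0.8, 0.4): 0.146, (0.85, 0.4): 0.102}
{(0.45, 0.05): 0.1, (0.5, -0.05): 0.106, (0.5, 0.0): 0.106, (0.5, 0.05): 0.172, (0.5, 0.1): 0.104, (0.55, -0.25): 0.31, (0.55, -0.05): 0.109, (0.55, 0.0): 0.135, (0.55, 0.05): 0.169, (0.55, 0.1): 0.106, (0.55, 0.6): 0.203, (0.6, -0.05): 0.106, (0.6, 0.0): 0.105, (0.6, 0.05): 0.105, (0.6, 0.1): 0.106, (0.6, 0.4): 0.14, (0.6, 0.45): 0.143, (0.6, 0.5): 0.139, (0.6, 0.55): 0.134, (0.6, 0.6): 0.205, (0.65, 0.4): 0.134, (0.65, 0.45): 0.141, (0.65, 0.5): 0.141, (0.65, 0.55): 0.139, (0.7, -0.05): 0.157, (0.7, 0.2): 0.104, (0.75, -0.05): 0.136, (0.75, 0.05): 0.216, (0.75, 0.1): 0.157, (0.75, 0.2): 0.106, (0.75, 0.3): 0.103, (0.75, 0.35): 0.13, (0.75, 0.4): 0.103, (0.8, 0.05): 0.217, (0.8, 0.1): 0.154, (0.8, 0.4): 0.145, (0.8, 0.45): 0.144}
```

```bash
cat >> h.py <<'E'
from scipy.spatial.transform import Rotation as Ro
def here():
    st=status.observe(); R=Ro.from_rotvec(st['eef_rot']).as_matrix()
    h=np.arctan2(R[1,0],R[0,0])-YAW
    print('t',round(float(st['clock']),2),'sel',sel(st['tcp_pos']).round(1),'heading',np.degrees(h).round(1),'tilt',R[2,2].round(4),'F',np.round(st['contact_force'],2),'gap',round(float(st['finger_gap']),3))
    return np.array(st['tcp_pos']),R,h
def plan(pts,hd=None):
    p,R,h=here()
    for q in pts: print(q,'->',(R.T@(w(*q)-p)*100).round(2).tolist())
    if hd is not None: print('yaw',round(float(-((np.radians(hd)-h+np.pi)%(2*np.pi)-np.pi)),3))
E
python3 - <<'E'
from h import *
plan([(27,-5,230),(27,-5,120)],45)
for n in('scene','side'):
    s=dict(np.load(n+'.npz'));L=[]
    for v in range(150,215):
        for u in range(215,300):
            P=sel(dep(s,u,v))
            if P[2]>142 and abs(P[0])<70 and abs(P[1])<80 and s['depth'][v,u]>0: L.append(P)
    L=np.array(L); print(n,len(L),L.min(0),L.max(0),L.mean(0))
E
```

```text
t 0.1 sel [-250.5  698.   230.1] heading 155.0 tilt -1.0 F [ 0.09 -0.61 -0.25] gap 0.086
(27, -5, 230) -> [-54.88, -51.96, 0.11]
(27, -5, 120) -> [-54.88, -51.94, 11.11]
yaw 1.919
scene 154 [-36.77955927  27.83565062 142.08553322] [ -6.74488233  57.98882631 173.81921234] [-26.22863988  37.68352284 159.64500301]
side 122 [-36.724441    27.42725195 143.18937371] [ -6.63315166  57.41609577 173.14223092] [-24.3119761   36.91618798 160.37910814]
```

jog_arm(
  targets=[
    {"dx": -3, "dy": -3, "dz": 0, "yaw": 0.13},
    {"dx": -6, "dy": -6, "dz": 0, "yaw": 0.26},
    {"dx": -9, "dy": -9, "dz": 0, "yaw": 0.39},
    {"dx": -12, "dy": -12, "dz": 0, "yaw": 0.52},
    {"dx": -15, "dy": -15, "dz": 0, "yaw": 0.65},
    {"dx": -18, "dy": -18, "dz": 0, "yaw": 0.78},
    {"dx": -21, "dy": -20, "dz": 0, "yaw": 0.91},
    {"dx": -24, "dy": -23, "dz": 0, "yaw": 1.04},
    {"dx": -27, "dy": -26, "dz": 0, "yaw": 1.17},
    {"dx": -30, "dy": -29, "dz": 0, "yaw": 1.3},
    {"dx": -33, "dy": -32, "dz": 0, "yaw": 1.43},
    {"dx": -36, "dy": -34, "dz": 0, "yaw": 1.56},
  ],
  jaw=1,
  squeeze=20,
)

```text
clock: 1.3
tcp_pos: [0.433, 0.2307, 0.2309]
eef_rot: [2.482, 1.926, -0.001]
contact_force: [0.3, 1.2, -0.1]
finger_gap: -0.0001
```

```bash
python3 - <<'E'
from h import *
plan([(27,-5,210),(27,-5,120)],45)
E
```

```text
t 1.3 sel [-68.2 236.  230.9] heading 65.2 tilt -1.0 F [ 0.3   1.19 -0.07] gap -0.0
(27, -5, 210) -> [-17.89, 18.74, 2.09]
(27, -5, 120) -> [-17.89, 18.74, 11.09]
yaw 0.353
```

jog_arm(
  targets=[
    {"dx": -3, "dy": 3, "dz": 0, "yaw": 0.1},
    {"dx": -6, "dy": 6, "dz": 0, "yaw": 0.2},
    {"dx": -9, "dy": 9, "dz": 0, "yaw": 0.3},
    {"dx": -12, "dy": 12.5, "dz": 0, "yaw": 0.35},
    {"dx": -15, "dy": 15.7, "dz": 0, "yaw": 0.35},
    {"dx": -17, "dy": 17.8, "dz": 1, "yaw": 0.35},
    {"dx": -17.9, "dy": 18.7, "dz": 2, "yaw": 0.35},
    {"dx": -17.9, "dy": 18.7, "dz": 2, "yaw": 0.35},
    {"dx": -17.9, "dy": 18.7, "dz": 2, "yaw": 0.35},
  ],
)

```text
clock: 2.2
tcp_pos: [0.5699, 0.0147, 0.2103]
eef_rot: [-2.774, -1.472, 0.003]
contact_force: [-0.3, -0.2, 0.4]
finger_gap: -0.0
```

```bash
python3 - <<'E'
from h import *
plan([(27,-5,210),(27,-5,120)],45)
a=snap('scene');b=snap('side');c=snap('wrist')
A=cv2.resize(a['color'][130:230,215:315],None,fx=4,fy=4,interpolation=cv2.INTER_CUBIC)
cv2.imwrite('pics/d.png',np.hstack([A,cv2.resize(c['color'],(400,300))] if 0 else [A,np.vstack([cv2.resize(c['color'],(400,300)),np.zeros((100,400,3),np.uint8)])])[:,:,::-1])
E
```

```text
t 2.2 sel [ 27.6  -1.2 210.3] heading 45.5 tilt -1.0 F [-0.27 -0.25  0.4 ] gap -0.0
(27, -5, 210) -> [-0.31, 0.23, 0.03]
(27, -5, 120) -> [-0.31, 0.25, 9.03]
yaw 0.009
```

View pics/d.png

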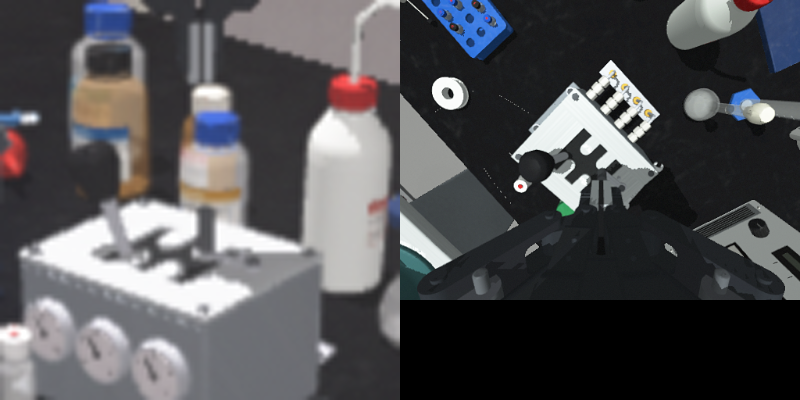

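The knob sits at left-front (left crop ~(97,168)), the pin at ~(206,230) and the closed fingertips hang over the gate at ~(200,60). The finger column is clear, so I'll descend beside the pin.

jog_arm(
  targets=[
    {"dx": -0.3, "dy": 0.25, "dz": 2, "yaw": 0},
    {"dx": -0.3, "dy": 0.25, "dz": 4, "yaw": 0},
    {"dx": -0.3, "dy": 0.25, "dz": 6, "yaw": 0},
    {"dx": -0.3, "dy": 0.25, "dz": 7.5, "yaw": 0},
    {"dx": -0.3, "dy": 0.25, "dz": 8.5, "yaw": 0},
    {"dx": -0.3, "dy": 0.25, "dz": 9, "yaw": 0},
    {"dx": -0.3, "dy": 0.25, "dz": 9, "yaw": 0},
  ],
)

```text
clock: 3.05
tcp_pos: [0.5712, 0.0104, 0.1209]
eef_rot: [-2.774, -1.473, 0.001]
contact_force: [-0.1, -0.4, 0.1]
finger_gap: 0.0003
```

```bash
python3 - <<'E'
from h import *
# opening arc: finger = pin + 17*(.707,.707)
P=[]
for q in np.linspace(.05,1.57,9):
    P.append((12-34*np.sin(q)+12.0,-54+34*np.cos(q)+12.0,120))
plan([tuple(np.round(p,1)) for p in P],45)
E
```

```text
t 3.05 sel [ 28.   -5.7 120.9] heading 45.6 tilt -1.0 F [-0.07 -0.37  0.05] gap 0.0
(np.float64(22.3), np.float64(-8.0), np.float64(120.0)) -> [-0.57, -0.24, 0.09]
(np.float64(15.9), np.float64(-9.0), np.float64(120.0)) -> [-1.09, -0.63, 0.09]
(np.float64(9.8), np.float64(-11.1), np.float64(120.0)) -> [-1.66, -0.92, 0.09]
(np.float64(4.2), np.float64(-14.3), np.float64(120.0)) -> [-2.29, -1.1, 0.09]
(np.float64(-0.6), np.float64(-18.6), np.float64(120.0)) -> [-2.93, -1.14, 0.09]
(np.float64(-4.6), np.float64(-23.6), np.float64(120.0)) -> [-3.57, -1.07, 0.1]
(np.float64(-7.6), np.float64(-29.4), np.float64(120.0)) -> [-4.19, -0.88, 0.1]
(np.float64(-9.4), np.float64(-35.6), np.float64(120.0)) -> [-4.76, -0.58, 0.1]
(np.float64(-10.0), np.float64(-42.0), np.float64(120.0)) -> [-5.26, -0.17, 0.1]
yaw 0.01
```

jog_arm(
  targets=[
    {"dx": -0.3, "dy": -0.1, "dz": 0.1, "yaw": 0},
    {"dx": -0.57, "dy": -0.24, "dz": 0.1, "yaw": 0},
    {"dx": -0.83, "dy": -0.44, "dz": 0.1, "yaw": 0},
    {"dx": -1.09, "dy": -0.63, "dz": 0.1, "yaw": 0},
    {"dx": -1.37, "dy": -0.79, "dz": 0.1, "yaw": 0},
    {"dx": -1.66, "dy": -0.92, "dz": 0.1, "yaw": 0},
    {"dx": -1.97, "dy": -1.02, "dz": 0.1, "yaw": 0},
    {"dx": -2.29, "dy": -1.1, "dz": 0.1, "yaw": 0},
    {"dx": -2.6, "dy": -1.13, "dz": 0.1, "yaw": 0},
    {"dx": -2.93, "dy": -1.14, "dz": 0.1, "yaw": 0},
  ],
)

```text
clock: 4.05
tcp_pos: [0.5451, -0.0081, 0.12]
eef_rot: [-2.775, -1.473, 0.001]
contact_force: [0.0, 1.8, -0.3]
finger_gap: 0.0002
```

```bash
python3 - <<'E'
from h import *
P=[]
for q in np.linspace(.05,1.57,9)[4:]:
    P.append((12-34*np.sin(q)+12.0,-54+34*np.cos(q)+12.0,120))
plan([tuple(np.round(p,1)) for p in P]+[(-10,-45,120)],45)
a=snap('scene')
A=cv2.resize(a['color'][150:220,215:315],(800,560),interpolation=cv2.INTER_CUBIC)
cv2.imwrite('pics/e.png',A[:,:,::-1])
E
```

```text
t 4.05 sel [ -0.9 -19.1 120. ] heading 45.5 tilt -1.0 F [ 0.01  1.8  -0.3 ] gap 0.0
(np.float64(-0.6), np.float64(-18.6), np.float64(120.0)) -> [0.06, -0.01, 0.0]
(np.float64(-4.6), np.float64(-23.6), np.float64(120.0)) -> [-0.58, 0.05, 0.0]
(np.float64(-7.6), np.float64(-29.4), np.float64(120.0)) -> [-1.2, 0.24, 0.0]
(np.float64(-9.4), np.float64(-35.6), np.float64(120.0)) -> [-1.77, 0.55, 0.0]
(np.float64(-10.0), np.float64(-42.0), np.float64(120.0)) -> [-2.27, 0.95, 0.0]
(-10, -45, 120) -> [-2.48, 1.16, 0.0]
yaw 0.009
```

View pics/e.png

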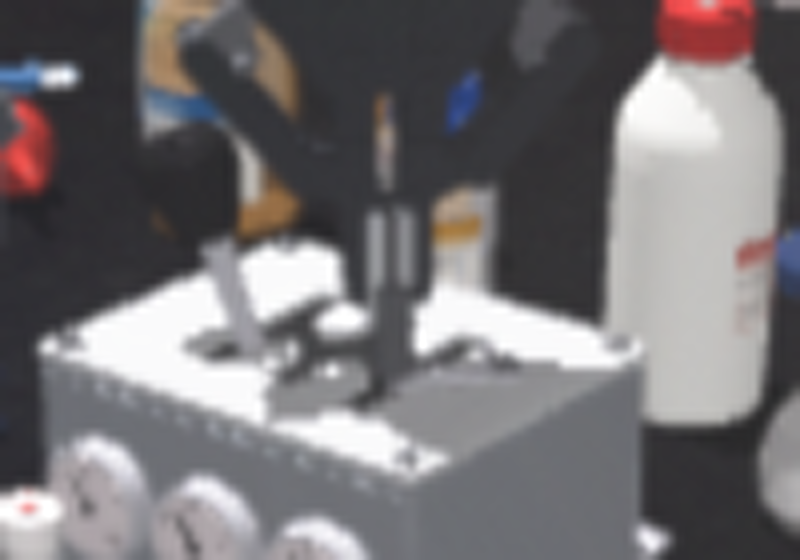

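The pin, at ~(388,345), is in front of the fingertips and the flag is swung about half way with a force of 1.8 N. I'll continue along the arc.

jog_arm(
  targets=[
    {"dx": -0.27, "dy": 0.01, "dz": 0, "yaw": 0},
    {"dx": -0.58, "dy": 0.05, "dz": 0, "yaw": 0},
    {"dx": -0.9, "dy": 0.13, "dz": 0, "yaw": 0},
    {"dx": -1.2, "dy": 0.24, "dz": 0, "yaw": 0},
    {"dx": -1.5, "dy": 0.38, "dz": 0, "yaw": 0},
    {"dx": -1.77, "dy": 0.55, "dz": 0, "yaw": 0},
    {"dx": -2.03, "dy": 0.74, "dz": 0, "yaw": 0},
    {"dx": -2.15, "dy": 0.85, "dz": 0, "yaw": 0},
    {"dx": -2.27, "dy": 0.95, "dz": 0, "yaw": 0},
  ],
)

```text
clock: 5.0
tcp_pos: [0.5407, -0.0311, 0.1203]
eef_rot: [-2.774, -1.471, -0.001]
contact_force: [-0.7, 7.5, -0.4]
finger_gap: -0.0
```

```bash
python3 -c "
from h import *
plan([(-10,-45,120),(-10,-47,120)],45)"
```

```text
t 5.0 sel [ -9.5 -41.  120.3] heading 45.5 tilt -1.0 F [-0.69  7.48 -0.4 ] gap -0.0
(-10, -45, 120) -> [-0.32, 0.24, 0.03]
(-10, -47, 120) -> [-0.47, 0.38, 0.03]
yaw 0.008
```

Force jumped to 7.5 N at the expected fully-aside position, so the flag is on its stop. I'll back off and lift.

jog_arm(
  targets=[
    {"dx": 0.5, "dy": 0, "dz": 0, "yaw": 0},
    {"dx": 1, "dy": 0, "dz": 0, "yaw": 0},
    {"dx": 1, "dy": 0, "dz": -2, "yaw": 0},
    {"dx": 1, "dy": 0, "dz": -5, "yaw": 0},
    {"dx": 1, "dy": 0, "dz": -8.5, "yaw": 0.1},
    {"dx": 1, "dy": 0, "dz": -9.5, "yaw": 0.23},
    {"dx": 1, "dy": 0, "dz": -9.5, "yaw": 0.36},
    {"dx": 1, "dy": 0, "dz": -9.5, "yaw": 0.49},
    {"dx": 1, "dy": 0, "dz": -9.5, "yaw": 0.62},
    {"dx": 1, "dy": 0, "dz": -9.5, "yaw": 0.75},
    {"dx": 1, "dy": 0, "dz": -9.5, "yaw": 0.79},
    {"dx": 1, "dy": 0, "dz": -9.5, "yaw": 0.79},
  ],
)

```text
clock: 6.2
tcp_pos: [0.5466, -0.0236, 0.2154]
eef_rot: [3.127, 0.292, 0.0]
contact_force: [0.3, 0.1, -0.2]
finger_gap: -0.0001
```

```bash
python3 -c "
from h import *
plan([(-58,44,215),(-58,44,148)],0)"
```

```text
t 6.2 sel [ -2.3 -34.7 215.4] heading 0.3 tilt -1.0 F [ 0.27  0.15 -0.25] gap -0.0
(-58, 44, 215) -> [-5.53, -7.9, 0.03]
(-58, 44, 148) -> [-5.54, -7.9, 6.73]
yaw 0.005
```

jog_arm(
  targets=[
    {"dx": -2, "dy": -2.8, "dz": 0, "yaw": 0},
    {"dx": -4, "dy": -5.8, "dz": 0, "yaw": 0},
    {"dx": -5.5, "dy": -7.9, "dz": 0, "yaw": 0},
    {"dx": -5.5, "dy": -7.9, "dz": 0, "yaw": 0},
    {"dx": -5.5, "dy": -7.9, "dz": 3, "yaw": 0},
    {"dx": -5.5, "dy": -7.9, "dz": 5.5, "yaw": 0},
    {"dx": -5.5, "dy": -7.9, "dz": 6.7, "yaw": 0},
    {"dx": -5.5, "dy": -7.9, "dz": 6.7, "yaw": 0},
  ],
)

```text
clock: 7.0
tcp_pos: [0.4765, 0.0435, 0.1463]
eef_rot: [3.128, 0.292, -0.006]
contact_force: [-0.6, -0.4, -0.4]
finger_gap: -0.0
```

```bash
python3 - <<'E'
from h import *
plan([(-50,44,148),(-28,45,148)],0)
a=snap('scene')
A=cv2.resize(a['color'][150:220,215:315],(800,560),interpolation=cv2.INTER_CUBIC)
cv2.imwrite('pics/f.png',A[:,:,::-1])
E
```

```text
t 7.0 sel [-59.2  43.9 146.3] heading 0.3 tilt -1.0 F [-0.59 -0.37 -0.38] gap -0.0
(-50, 44, 148) -> [0.92, -0.0, -0.17]
(-28, 45, 148) -> [3.12, -0.09, -0.18]
yaw 0.005
```

View pics/f.png

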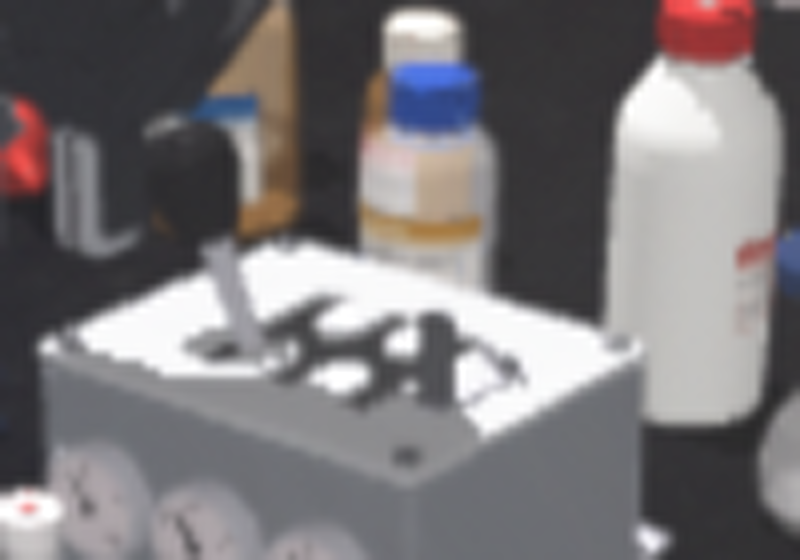

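jog_arm(
  targets=[
    {"dx": 0.4, "dy": 0, "dz": -0.15, "yaw": 0},
    {"dx": 0.8, "dy": 0, "dz": -0.15, "yaw": 0},
    {"dx": 1.1, "dy": 0, "dz": -0.15, "yaw": 0},
    {"dx": 1.4, "dy": 0, "dz": -0.15, "yaw": 0},
    {"dx": 1.7, "dy": 0, "dz": -0.15, "yaw": 0},
    {"dx": 2, "dy": -0.1, "dz": -0.15, "yaw": 0},
    {"dx": 2.3, "dy": -0.1, "dz": -0.15, "yaw": 0},
    {"dx": 2.6, "dy": -0.1, "dz": -0.15, "yaw": 0},
    {"dx": 2.8, "dy": -0.1, "dz": -0.15, "yaw": 0},
    {"dx": 2.9, "dy": -0.1, "dz": -0.15, "yaw": 0},
  ],
)

```text
clock: 8.05
tcp_pos: [0.5062, 0.0503, 0.1498]
eef_rot: [-3.128, -0.291, -0.0]
contact_force: [-1.4, 0.3, 2.7]
finger_gap: 0.0004
```

```bash
cat >> h.py <<'E'
def knobpix(s,f):
    # predicted knob centre + outline radius check
    return proj(s,[w(*knob(f,r)) for r in(-.3,)])
def depthpts(s,zmin=142,box=(70,80)):
    vs,us=np.mgrid[140:225,210:320];L=[]
    for v,u in zip(vs.ravel(),us.ravel()):
        if s['depth'][v,u]>0:
            P=sel(dep(s,u,v))
            if zmin<P[2]<185 and abs(P[0])<box[0] and abs(P[1])<box[1]: L.append((u,v,*P))
    return np.array(L)
E
python3 - <<'E'
from h import *
plan([(-28,45,148)],0)
a=snap('scene');b=snap('side')
print('pin aside expect',proj(a,[w(-22,-54,137)]))
for s in(a,b):
    L=depthpts(s); print(L[:,2:].min(0),L[:,2:].max(0))
A=cv2.resize(a['color'][150:220,215:315],(600,420),interpolation=cv2.INTER_CUBIC)
for f in(-.05,0,.05): print(f,((knobpix(a,f)-[215,150])*6).round(),((knobpix(b,f)-[230,140])*6).round())
cv2.imwrite('pics/g.png',A[:,:,::-1])
E
```

```text
t 8.05 sel [-28.7  45.3 149.8] heading 0.3 tilt -1.0 F [-1.42  0.29  2.73] gap 0.0
(-28, 45, 148) -> [0.07, 0.03, 0.18]
yaw 0.005
pin aside expect [[269.09939003 188.81502939]]
[-42.65336248  28.28693779 142.18441013] [  5.01272124  59.87439594 184.92938383]
[-41.97688912  27.63564955 142.0849253 ] [ 11.66937799  52.60621685 183.55064774]
-0.05 [[158. 113.]] [[186.  93.]]
0 [[169. 108.]] [[198.  88.]]
0.05 [[181. 104.]] [[211.  84.]]
```

View pics/g.png

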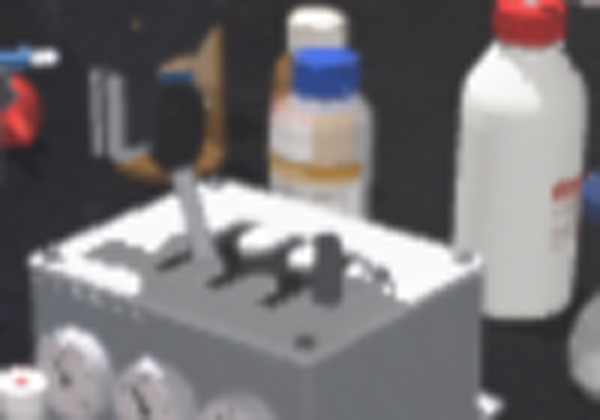

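The knob centre is near (183,100) and the stem meets the plate at ~(208,258), level with the cross channel. I'll work out both positions.

```bash
python3 - <<'E'
from h import *
a=dict(np.load('scene.npz'));b=dict(np.load('side.npz'))
for X in[(0,28,105),(5,28,105),(-5,28,105),(0,0,105)]: print(X,((proj(a,[w(*X)])-[215,150])*6).round())
print('base',sel(onz(a,215+208/6,150+258/6,.105)))
# black-knob points: exclude those behind finger front; restrict x>-16
for s in(a,b):
    L=depthpts(s,140,(60,80)); c=s['color'][L[:,1].astype(int),L[:,0].astype(int)].max(1)
    K=L[(L[:,2]>-17)&(c<60)][:,2:]; 
    # sphere fit r=16.5 to upper part
    from scipy.optimize import least_squares
    K=K[(K[:,2]>150)]
    r=least_squares(lambda p:np.linalg.norm(K-p,axis=1)-16.5,[0,46,160],loss='soft_l1'); print(len(K),r.x.round(1),np.abs(r.fun).mean().round(2))
E
```

```text
(0, 28, 105) [[203. 240.]]
(5, 28, 105) [[211. 237.]]
(-5, 28, 105) [[195. 244.]]
(0, 0, 105) [[254. 257.]]
base [-12.86752821  14.21541984 105.        ]
75 [ -3.3  45.7 159. ] 1.01
76 [ -2.8  45.1 158. ] 1.14
```

jog_arm(
  targets=[
    {"dx": 0.15, "dy": 0, "dz": 0, "yaw": 0},
    {"dx": 0.3, "dy": 0, "dz": 0, "yaw": 0},
    {"dx": 0.3, "dy": 0, "dz": 0, "yaw": 0},
    {"dx": -0.7, "dy": 0, "dz": 0, "yaw": 0},
    {"dx": -1.7, "dy": 0, "dz": 0, "yaw": 0},
    {"dx": -1.7, "dy": -2, "dz": 0, "yaw": 0},
    {"dx": -1.7, "dy": -4, "dz": 0, "yaw": 0},
    {"dx": -0.5, "dy": -4, "dz": 0, "yaw": 0},
    {"dx": 1.5, "dy": -4, "dz": 0, "yaw": 0},
    {"dx": 2.8, "dy": -4, "dz": 0, "yaw": 0},
    {"dx": 2.8, "dy": -4, "dz": 0, "yaw": 0},
  ],
)

```text
clock: 9.25
tcp_pos: [0.5279, 0.0945, 0.1501]
eef_rot: [3.128, 0.291, 0.002]
contact_force: [0.2, -0.6, 0.0]
finger_gap: -0.0002
```

```bash
python3 - <<'E'
from h import *
plan([(0,77,150),(0,-14,150)],0)
a=snap('scene');b=snap('side')
from scipy.optimize import least_squares
for s in(a,b):
    L=depthpts(s,140,(60,64)); c=s['color'][L[:,1].astype(int),L[:,0].astype(int)].max(1)
    K=L[(c<60)][:,2:]; K=K[(K[:,2]>150)]
    r=least_squares(lambda p:np.linalg.norm(K-p,axis=1)-16.5,[0,46,160],loss='soft_l1'); print(len(K),r.x.round(1),np.abs(r.fun).mean().round(2))
E
```

```text
t 9.25 sel [  0.6  84.9 150.1] heading 0.3 tilt -1.0 F [ 0.19 -0.6   0.02] gap -0.0
(0, 77, 150) -> [-0.06, 0.79, 0.01]
(0, -14, 150) -> [-0.11, 9.89, 0.01]
yaw 0.005
111 [ -0.4  45.5 159. ] 1.08
104 [-1.000e-01  4.510e+01  1.579e+02] 1.18
```

The knob is in the channel at (0, 45). Next I push it across to the right.

jog_arm(
  targets=[
    {"dx": 0, "dy": 0.4, "dz": 0, "yaw": 0},
    {"dx": 0, "dy": 0.8, "dz": 0, "yaw": 0},
    {"dx": -0.05, "dy": 1.2, "dz": 0, "yaw": 0},
    {"dx": -0.05, "dy": 1.6, "dz": 0, "yaw": 0},
    {"dx": -0.05, "dy": 2.0, "dz": 0, "yaw": 0},
    {"dx": -0.05, "dy": 2.4, "dz": 0, "yaw": 0},
    {"dx": -0.05, "dy": 2.8, "dz": 0, "yaw": 0},
    {"dx": -0.05, "dy": 3.2, "dz": 0, "yaw": 0},
    {"dx": -0.05, "dy": 3.6, "dz": 0, "yaw": 0},
    {"dx": -0.05, "dy": 4.0, "dz": 0, "yaw": 0},
    {"dx": -0.1, "dy": 4.4, "dz": 0, "yaw": 0},
    {"dx": -0.1, "dy": 4.8, "dz": 0, "yaw": 0},
  ],
)

```text
clock: 10.55
tcp_pos: [0.5341, 0.0469, 0.1497]
eef_rot: [3.128, 0.291, 0.0]
contact_force: [-0.5, 1.6, 1.9]
finger_gap: -0.0
```

```bash
cat > k.py <<'E'
from h import *
from scipy.optimize import least_squares
def kn(x0,xm=70,sgn=None):
    for n in('scene','side'):
        s=snap(n);L=depthpts(s,140,(xm,80)); c=s['color'][L[:,1].astype(int),L[:,0].astype(int)].max(1)
        K=L[c<60][:,2:]; K=K[(K[:,2]>150)]; K=K[np.linalg.norm(K-x0,axis=1)<24]
        if sgn is not None: K=K[sgn(K)]
        r=least_squares(lambda p:np.linalg.norm(K-p,axis=1)-16.5,x0,loss='soft_l1'); print(n,len(K),r.x.round(1),np.abs(r.fun).mean().round(2))
E
python3 - <<'E'
from k import *
p,R,h=here(); y=sel(p)[1]
kn([0,y-31,163],sgn=lambda K:K[:,1]<y-15)
plan([(0,-14,150)],0)
E
```

```text
t 10.55 sel [ -1.9  37.  149.7] heading 0.3 tilt -1.0 F [-0.54  1.65  1.91] gap -0.0
scene 143 [ -0.5   7.6 164.8] 0.96
side 132 [ -0.2   6.7 164. ] 1.09
t 10.65 sel [ -1.9  36.8 149.7] heading 0.2 tilt -1.0 F [-0.96  1.74  0.62] gap 0.0
(0, -14, 150) -> [0.17, 5.08, -0.03]
yaw 0.004
```

jog_arm(
  targets=[
    {"dx": 0.05, "dy": 0.45, "dz": 0, "yaw": 0},
    {"dx": 0.1, "dy": 0.9, "dz": 0, "yaw": 0},
    {"dx": 0.15, "dy": 1.35, "dz": 0, "yaw": 0},
    {"dx": 0.15, "dy": 1.8, "dz": 0, "yaw": 0},
    {"dx": 0.15, "dy": 2.25, "dz": 0, "yaw": 0},
    {"dx": 0.15, "dy": 2.7, "dz": 0, "yaw": 0},
    {"dx": 0.15, "dy": 3.15, "dz": 0, "yaw": 0},
    {"dx": 0.15, "dy": 3.6, "dz": 0, "yaw": 0},
    {"dx": 0.15, "dy": 4.05, "dz": 0, "yaw": 0},
    {"dx": 0.15, "dy": 4.45, "dz": 0, "yaw": 0},
    {"dx": 0.15, "dy": 4.85, "dz": 0, "yaw": 0},
    {"dx": 0.15, "dy": 5.2, "dz": 0, "yaw": 0},
  ],
)

```text
clock: 11.85
tcp_pos: [0.5452, -0.0038, 0.1498]
eef_rot: [-3.128, -0.291, -0.0]
contact_force: [-0.2, 1.1, -1.1]
finger_gap: 0.0003
```

```bash
python3 - <<'E'
from k import *
p,R,h=here(); y=sel(p)[1]
kn([0,y-31,160],sgn=lambda K:K[:,1]<y-15)
plan([(0,-16,150),(-45,-16,150),(-45,-46,150)],0)
E
```

```text
t 11.85 sel [-1.000e-01 -1.490e+01  1.498e+02] heading 0.3 tilt -1.0 F [-0.16  1.08 -1.13] gap 0.0
scene 131 [ -0.5 -44.  158.4] 0.91
side 122 [ -0.2 -44.3 157.7] 1.08
t 11.95 sel [  0.  -15.2 149.9] heading 0.3 tilt -1.0 F [-0.04  1.21  0.38] gap -0.0
(0, -16, 150) -> [-0.0, 0.08, -0.01]
(-45, -16, 150) -> [-4.5, 0.06, -0.01]
(-45, -46, 150) -> [-4.51, 3.06, -0.01]
yaw 0.004
```

jog_arm(
  targets=[
    {"dx": 0, "dy": 0.1, "dz": 0, "yaw": 0},
    {"dx": 0, "dy": 0.2, "dz": 0, "yaw": 0},
    {"dx": 0, "dy": 0.2, "dz": 0, "yaw": 0},
    {"dx": 0, "dy": -0.4, "dz": 0, "yaw": 0},
    {"dx": -1, "dy": -1.2, "dz": 0, "yaw": 0},
    {"dx": -3, "dy": -1.2, "dz": 0, "yaw": 0},
    {"dx": -4.5, "dy": -1, "dz": 0, "yaw": 0},
    {"dx": -4.5, "dy": 1, "dz": 0, "yaw": 0},
    {"dx": -4.5, "dy": 3, "dz": 0, "yaw": 0},
    {"dx": -4.5, "dy": 3, "dz": 0, "yaw": 0},
  ],
)

```text
clock: 12.95
tcp_pos: [0.5062, -0.0428, 0.1501]
eef_rot: [3.127, 0.289, 0.001]
contact_force: [-0.8, -0.0, 0.1]
finger_gap: -0.0001
```

```bash
python3 - <<'E'
from k import *
p,R,h=here()
kn([0,-46,160],sgn=lambda K:K[:,0]>-20)
plan([(-27,-46,148),(15,-45,148)],0)
E
```

```text
t 12.95 sel [-45.5 -46.2 150.1] heading 0.2 tilt -1.0 F [-0.84 -0.03  0.11] gap -0.0
scene 95 [-1.000e-01 -4.540e+01  1.597e+02] 0.91
side 90 [-1.000e-01 -4.610e+01  1.568e+02] 1.07
t 13.05 sel [-45.5 -44.7 149.9] heading 0.2 tilt -1.0 F [-0.86 -0.77 -0.02] gap -0.0
(-27, -46, 148) -> [1.85, 0.13, 0.19]
(15, -45, 148) -> [6.05, 0.05, 0.19]
yaw 0.004
```

jog_arm(
  targets=[
    {"dx": 0.8, "dy": 0.1, "dz": 0.15, "yaw": 0},
    {"dx": 1.5, "dy": 0.1, "dz": 0.15, "yaw": 0},
    {"dx": 2, "dy": 0.1, "dz": 0.15, "yaw": 0},
    {"dx": 2.4, "dy": 0.1, "dz": 0.15, "yaw": 0},
    {"dx": 2.8, "dy": 0.1, "dz": 0.15, "yaw": 0},
    {"dx": 3.2, "dy": 0.1, "dz": 0.15, "yaw": 0},
    {"dx": 3.6, "dy": 0.1, "dz": 0.15, "yaw": 0},
    {"dx": 4, "dy": 0.05, "dz": 0.15, "yaw": 0},
    {"dx": 4.4, "dy": 0.05, "dz": 0.15, "yaw": 0},
    {"dx": 4.8, "dy": 0.05, "dz": 0.15, "yaw": 0},
    {"dx": 5.2, "dy": 0.05, "dz": 0.15, "yaw": 0},
    {"dx": 5.5, "dy": 0.05, "dz": 0.15, "yaw": 0},
  ],
)

```text
clock: 14.25
tcp_pos: [0.5605, -0.0315, 0.1478]
eef_rot: [-3.128, -0.291, 0.002]
contact_force: [-2.3, 0.1, -1.3]
finger_gap: -0.0002
```

```bash
python3 - <<'E'
from k import *
p,R,h=here(); x=sel(p)[0]
kn([x+28,-45,155],xm=75,sgn=lambda K:K[:,0]>x+12)
E
```

```text
t 14.25 sel [  9.9 -44.9 147.8] heading 0.3 tilt -1.0 F [-2.31  0.07 -1.28] gap -0.0
scene 59 [ 35.2 -45.4 154.2] 0.75
side 54 [ 35.2 -46.3 152.1] 1.3
```

jog_arm(
  targets=[
    {"dx": 0.15, "dy": 0, "dz": 0, "yaw": 0},
    {"dx": 0.3, "dy": 0, "dz": 0, "yaw": 0},
    {"dx": 0.45, "dy": 0, "dz": 0, "yaw": 0},
    {"dx": 0.55, "dy": 0, "dz": 0, "yaw": 0},
    {"dx": 0.6, "dy": 0, "dz": 0, "yaw": 0},
  ],
)

```text
clock: 14.85
tcp_pos: [0.5663, -0.0305, 0.1481]
eef_rot: [-3.128, -0.291, 0.001]
contact_force: [-1.9, -0.2, -1.5]
finger_gap: -0.0004
```

jog_arm(
  targets=[
    {"dx": 0.1, "dy": 0, "dz": 0, "yaw": 0},
    {"dx": 0.2, "dy": 0, "dz": 0, "yaw": 0},
    {"dx": 0.2, "dy": 0, "dz": 0, "yaw": 0},
  ],
)

```text
clock: 15.15
tcp_pos: [0.5678, -0.0302, 0.148]
eef_rot: [-3.128, -0.292, 0.002]
contact_force: [-4.0, 0.1, -2.1]
finger_gap: 0.0002
```

jog_arm(
  targets=[
    {"dx": 0.1, "dy": 0, "dz": 0, "yaw": 0},
    {"dx": 0.1, "dy": 0, "dz": 0, "yaw": 0},
  ],
)

```text
clock: 15.35
tcp_pos: [0.5682, -0.0301, 0.1479]
eef_rot: [-3.128, -0.292, 0.004]
contact_force: [-6.4, -0.9, -0.1]
finger_gap: -0.0001
```

```bash
python3 - <<'E'
from k import *
p,R,h=here(); x=sel(p)[0]
kn([x+28,-45,153],xm=75,sgn=lambda K:K[:,0]>x+12)
E
```

```text
t 15.35 sel [ 17.8 -44.9 147.9] heading 0.3 tilt -1.0 F [-6.44 -0.89 -0.1 ] gap -0.0
scene 48 [ 42.  -46.  151.6] 0.86
side 52 [ 41.9 -45.9 150.1] 1.2
```

jog_arm(
  targets=[
    {"dx": 0.1, "dy": 0, "dz": 0, "yaw": 0},
    {"dx": 0.1, "dy": 0, "dz": 0, "yaw": 0},
    {"dx": -1, "dy": 0, "dz": -0.3, "yaw": 0},
    {"dx": -3, "dy": 0.5, "dz": -0.3, "yaw": -0.1},
    {"dx": -4.5, "dy": 1.5, "dz": -0.3, "yaw": -0.24},
    {"dx": -6, "dy": 2.5, "dz": -0.3, "yaw": -0.38},
    {"dx": -6, "dy": 2.7, "dz": -0.3, "yaw": -0.52},
    {"dx": -6, "dy": 2.7, "dz": -0.3, "yaw": -0.66},
    {"dx": -6, "dy": 2.7, "dz": -0.3, "yaw": -0.79},
    {"dx": -6, "dy": 2.7, "dz": -0.3, "yaw": -0.79},
  ],
)

```text
clock: 16.45
tcp_pos: [0.5169, -0.0679, 0.1528]
eef_rot: [2.773, 1.471, 0.006]
contact_force: [0.1, 0.8, 0.6]
finger_gap: -0.0
```

```bash
python3 - <<'E'
from k import *
plan([(-40,-72,150),(-40,-72,120)],45)
kn([43,-45,153],xm=75)
a=snap('scene')
A=cv2.resize(a['color'][150:220,215:315],(800,560),interpolation=cv2.INTER_CUBIC)
cv2.imwrite('pics/i.png',A[:,:,::-1])
E
```

```text
t 16.45 sel [-39.5 -72.9 152.8] heading 45.5 tilt -1.0 F [0.06 0.82 0.61] gap -0.0
(-40, -72, 150) -> [0.02, -0.1, 0.28]
(-40, -72, 120) -> [0.02, -0.11, 3.28]
yaw 0.009
scene 72 [ 42.9 -46.1 151. ] 0.88
side 57 [ 43.1 -46.6 149.6] 1.22
```

View pics/i.png

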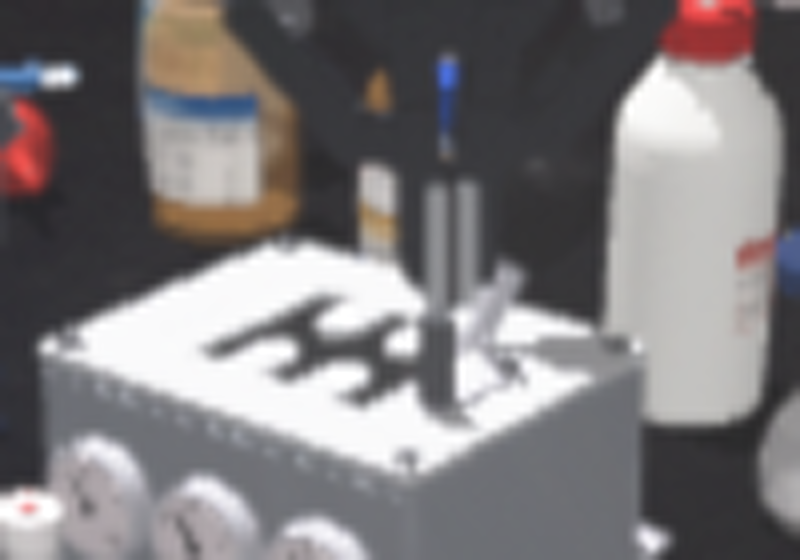

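The stem now leans into the far third slot (~(490,310)), with the knob measured at (43,-46). The pin stands at ~(437,370), still aside. I'll descend behind the pin and sweep the flag shut.

jog_arm(
  targets=[
    {"dx": 0, "dy": -0.1, "dz": 1.2, "yaw": 0},
    {"dx": 0, "dy": -0.1, "dz": 2.4, "yaw": 0},
    {"dx": 0, "dy": -0.1, "dz": 3.3, "yaw": 0},
    {"dx": 0, "dy": -0.1, "dz": 3.3, "yaw": 0},
  ],
)

```text
clock: 17.0
tcp_pos: [0.5126, -0.0666, 0.1155]
eef_rot: [-2.773, -1.471, 0.006]
contact_force: [-0.7, -0.1, -0.4]
finger_gap: -0.0001
```

```bash
python3 - <<'E'
from h import *
P=[]
for q in np.linspace(1.57,0,11):
    P.append((round(12-34*np.sin(q)-12,1),round(-54+34*np.cos(q)-12,1),120))
plan(P,45)
E
```

```text
t 17.0 sel [-43.5 -70.8 115.5] heading 45.5 tilt -1.0 F [-0.68 -0.13 -0.41] gap -0.0
(np.float64(-34.0), np.float64(-66.0), 120) -> [1.01, 0.34, -0.45]
(np.float64(-33.6), np.float64(-60.7), 120) -> [1.41, -0.01, -0.45]
(np.float64(-32.3), np.float64(-55.5), 120) -> [1.88, -0.28, -0.45]
(np.float64(-30.3), np.float64(-50.5), 120) -> [2.37, -0.48, -0.45]
(np.float64(-27.5), np.float64(-46.0), 120) -> [2.89, -0.6, -0.45]
(np.float64(-24.0), np.float64(-41.9), 120) -> [3.43, -0.64, -0.45]
(np.float64(-20.0), np.float64(-38.5), 120) -> [3.95, -0.59, -0.45]
(np.float64(-15.4), np.float64(-35.7), 120) -> [4.47, -0.46, -0.46]
(np.float64(-10.5), np.float64(-33.7), 120) -> [4.96, -0.25, -0.46]
(np.float64(-5.3), np.float64(-32.4), 120) -> [5.42, 0.03, -0.46]
(np.float64(0.0), np.float64(-32.0), 120) -> [5.82, 0.38, -0.46]
yaw 0.009
```

jog_arm(
  targets=[
    {"dx": 0, "dy": 0, "dz": 0, "yaw": 0},
    {"dx": 0, "dy": 0, "dz": 0, "yaw": 0},
  ],
)

```text
clock: 17.2
tcp_pos: [0.5149, -0.067, 0.1184]
eef_rot: [2.775, 1.472, 0.0]
contact_force: [0.2, -0.2, -0.1]
finger_gap: 0.0
```

```bash
python3 - <<'E'
from h import *
P=[]
for q in np.linspace(1.57,0,11):
    P.append((round(12-34*np.sin(q)-12,1),round(-54+34*np.cos(q)-12,1),120))
plan(P,45)
E
```

```text
t 17.2 sel [-41.3 -71.7 118.4] heading 45.5 tilt -1.0 F [ 0.16 -0.22 -0.1 ] gap 0.0
(np.float64(-34.0), np.float64(-66.0), 120) -> [0.92, 0.12, -0.16]
(np.float64(-33.6), np.float64(-60.7), 120) -> [1.32, -0.22, -0.16]
(np.float64(-32.3), np.float64(-55.5), 120) -> [1.78, -0.49, -0.16]
(np.float64(-30.3), np.float64(-50.5), 120) -> [2.28, -0.7, -0.16]
(np.float64(-27.5), np.float64(-46.0), 120) -> [2.8, -0.81, -0.16]
(np.float64(-24.0), np.float64(-41.9), 120) -> [3.34, -0.85, -0.16]
(np.float64(-20.0), np.float64(-38.5), 120) -> [3.86, -0.8, -0.16]
(np.float64(-15.4), np.float64(-35.7), 120) -> [4.38, -0.67, -0.16]
(np.float64(-10.5), np.float64(-33.7), 120) -> [4.87, -0.46, -0.16]
(np.float64(-5.3), np.float64(-32.4), 120) -> [5.32, -0.18, -0.16]
(np.float64(0.0), np.float64(-32.0), 120) -> [5.72, 0.17, -0.16]
yaw 0.009
```

jog_arm(
  targets=[
    {"dx": 0.4, "dy": 0.1, "dz": -0.1, "yaw": 0},
    {"dx": 0.7, "dy": 0.1, "dz": -0.1, "yaw": 0},
    {"dx": 0.92, "dy": 0.1, "dz": -0.1, "yaw": 0},
    {"dx": 1.1, "dy": -0.05, "dz": -0.1, "yaw": 0},
    {"dx": 1.32, "dy": -0.22, "dz": -0.1, "yaw": 0},
    {"dx": 1.55, "dy": -0.36, "dz": -0.1, "yaw": 0},
    {"dx": 1.78, "dy": -0.49, "dz": -0.1, "yaw": 0},
    {"dx": 2.03, "dy": -0.6, "dz": -0.1, "yaw": 0},
    {"dx": 2.28, "dy": -0.7, "dz": -0.1, "yaw": 0},
    {"dx": 2.54, "dy": -0.76, "dz": -0.1, "yaw": 0},
    {"dx": 2.8, "dy": -0.81, "dz": -0.1, "yaw": 0},
    {"dx": 3.07, "dy": -0.84, "dz": -0.1, "yaw": 0},
  ],
)

```text
clock: 18.4
tcp_pos: [0.525, -0.0366, 0.1191]
eef_rot: [-2.775, -1.473, -0.0]
contact_force: [-1.4, -0.4, -0.4]
finger_gap: 0.0002
```

```bash
python3 - <<'E'
from h import *
P=[]
for q in np.linspace(.7,0,8):
    P.append((round(12-34*np.sin(q)-12,1),round(-54+34*np.cos(q)-12,1),120))
plan(P,45)
a=snap('scene')
A=cv2.resize(a['color'][150:220,215:315],(800,560),interpolation=cv2.INTER_CUBIC)
cv2.imwrite('pics/j.png',A[:,:,::-1])
E
```

```text
t 18.4 sel [-25.9 -43.5 119.1] heading 45.5 tilt -1.0 F [-1.4  -0.41 -0.45] gap 0.0
(np.float64(-21.9), np.float64(-40.0), 120) -> [0.53, 0.04, -0.09]
(np.float64(-19.2), np.float64(-37.9), 120) -> [0.87, 0.08, -0.09]
(np.float64(-16.3), np.float64(-36.2), 120) -> [1.19, 0.17, -0.09]
(np.float64(-13.2), np.float64(-34.7), 120) -> [1.52, 0.29, -0.09]
(np.float64(-10.0), np.float64(-33.5), 120) -> [1.83, 0.43, -0.09]
(np.float64(-6.8), np.float64(-32.7), 120) -> [2.11, 0.6, -0.09]
(np.float64(-3.4), np.float64(-32.2), 120) -> [2.38, 0.81, -0.09]
(np.float64(0.0), np.float64(-32.0), 120) -> [2.63, 1.04, -0.09]
yaw 0.009
```

View pics/j.png

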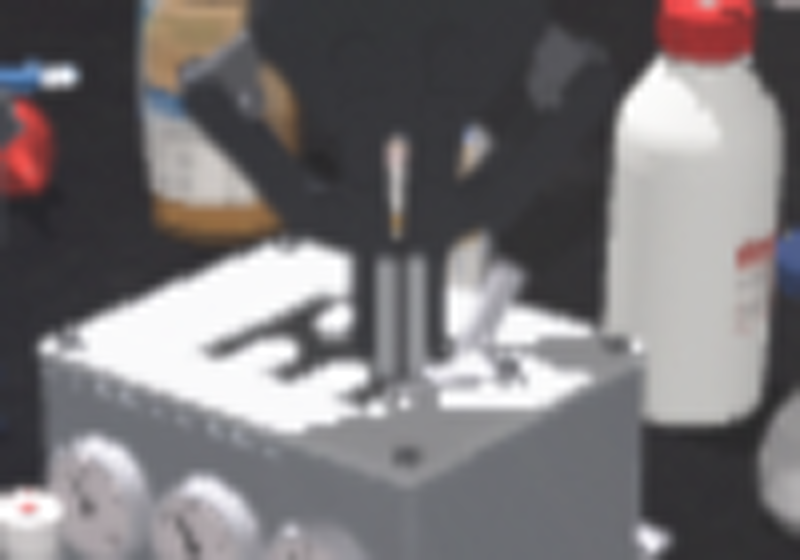

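The fingertips (~(400,365)) cover the pin, and the flag strip from the pivot (~(510,370)) runs to behind them, so it is moving with the finger (1.4 N). I'll continue.

jog_arm(
  targets=[
    {"dx": 0.27, "dy": 0.02, "dz": 0, "yaw": 0},
    {"dx": 0.53, "dy": 0.04, "dz": 0, "yaw": 0},
    {"dx": 0.87, "dy": 0.08, "dz": 0, "yaw": 0},
    {"dx": 1.19, "dy": 0.17, "dz": 0, "yaw": 0},
    {"dx": 1.52, "dy": 0.29, "dz": 0, "yaw": 0},
    {"dx": 1.83, "dy": 0.43, "dz": 0, "yaw": 0},
    {"dx": 2.11, "dy": 0.6, "dz": 0, "yaw": 0},
    {"dx": 2.25, "dy": 0.7, "dz": 0, "yaw": 0},
    {"dx": 2.38, "dy": 0.81, "dz": 0, "yaw": 0},
    {"dx": 2.5, "dy": 0.92, "dz": 0, "yaw": 0},
    {"dx": 2.5, "dy": 0.92, "dz": 0, "yaw": 0},
  ],
)

```text
clock: 19.55
tcp_pos: [0.5468, -0.0213, 0.1193]
eef_rot: [2.775, 1.473, 0.001]
contact_force: [0.6, 0.3, -0.5]
finger_gap: -0.0002
```

```bash
python3 - <<'E'
from h import *
plan([(0,-32,120),(2,-32,120)],45)
E
```

```text
t 19.55 sel [ -1.6 -32.4 119.3] heading 45.5 tilt -1.0 F [ 0.6   0.26 -0.51] gap -0.0
(0, -32, 120) -> [0.15, 0.09, -0.07]
(2, -32, 120) -> [0.29, 0.23, -0.07]
yaw 0.009
```

jog_arm(
  targets=[
    {"dx": 0.1, "dy": 0.08, "dz": 0, "yaw": 0},
    {"dx": 0.2, "dy": 0.16, "dz": 0, "yaw": 0},
    {"dx": 0.2, "dy": 0.16, "dz": 0, "yaw": 0},
  ],
)

```text
clock: 19.85
tcp_pos: [0.5491, -0.0206, 0.1193]
eef_rot: [2.775, 1.473, 0.0]
contact_force: [-1.6, -0.2, 0.7]
finger_gap: 0.0001
```

jog_arm(
  targets=[
    {"dx": 0.1, "dy": 0.08, "dz": 0, "yaw": 0},
    {"dx": 0.2, "dy": 0.16, "dz": 0, "yaw": 0},
    {"dx": 0.2, "dy": 0.16, "dz": 0, "yaw": 0},
  ],
)

```text
clock: 20.15
tcp_pos: [0.5506, -0.0201, 0.1191]
eef_rot: [-2.774, -1.473, 0.003]
contact_force: [-3.9, -2.9, 1.5]
finger_gap: -0.0001
```

jog_arm(
  targets=[
    {"dx": 0.1, "dy": 0.08, "dz": 0, "yaw": 0},
    {"dx": 0.1, "dy": 0.08, "dz": 0, "yaw": 0},
  ],
)

```text
clock: 20.35
tcp_pos: [0.5508, -0.0201, 0.119]
eef_rot: [-2.774, -1.473, 0.006]
contact_force: [-7.1, -3.2, 4.3]
finger_gap: -0.0001
```

jog_arm(
  targets=[
    {"dx": -0.6, "dy": -0.5, "dz": 0, "yaw": 0},
    {"dx": -1.6, "dy": -0.8, "dz": 0, "yaw": 0},
    {"dx": -1.6, "dy": -0.8, "dz": -1, "yaw": 0},
    {"dx": -1.6, "dy": -0.8, "dz": -4, "yaw": 0},
    {"dx": -2, "dy": -0.8, "dz": -8, "yaw": 0},
    {"dx": -6, "dy": -0.8, "dz": -11, "yaw": 0},
    {"dx": -9, "dy": -0.8, "dz": -13, "yaw": 0},
    {"dx": -9, "dy": -0.8, "dz": -13, "yaw": 0},
    {"dx": -9, "dy": -0.8, "dz": -13, "yaw": 0},
  ],
)

```text
clock: 21.25
tcp_pos: [0.4962, -0.0899, 0.2508]
eef_rot: [2.775, 1.469, 0.005]
contact_force: [0.0, -0.0, 0.4]
finger_gap: -0.0003
```

```bash
python3 - <<'E'
from k import *
here(); kn([43,-45,153],xm=75)
a=dict(np.load('scene.npz'));b=dict(np.load('side.npz'))
for s in(a,b): print(proj(s,[w(12,-20,137),w(8,-20,137)]).round(1).tolist())
A=cv2.resize(a['color'][160:260,205:315],(800,727),interpolation=cv2.INTER_CUBIC)[:600]
ca=cv2.resize(a['color'][160:310,205:325],(400,500),interpolation=cv2.INTER_CUBIC)
cb=cv2.resize(b['color'][150:300,225:345],(400,500),interpolation=cv2.INTER_CUBIC)
cv2.imwrite('pics/l.png',np.hstack([ca,cb])[:,:,::-1])
E
```

```text
t 21.25 sel [-63.8 -90.8 250.8] heading 45.4 tilt -1.0 F [ 0.03 -0.04  0.38] gap -0.0
scene 66 [ 43.9 -45.9 152.3] 0.86
side 78 [ 43.  -46.2 150.3] 1.14
[[266.7, 181.3], [265.7, 181.7]]
[[281.1, 169.8], [280.0, 170.2]]
```

View pics/l.png

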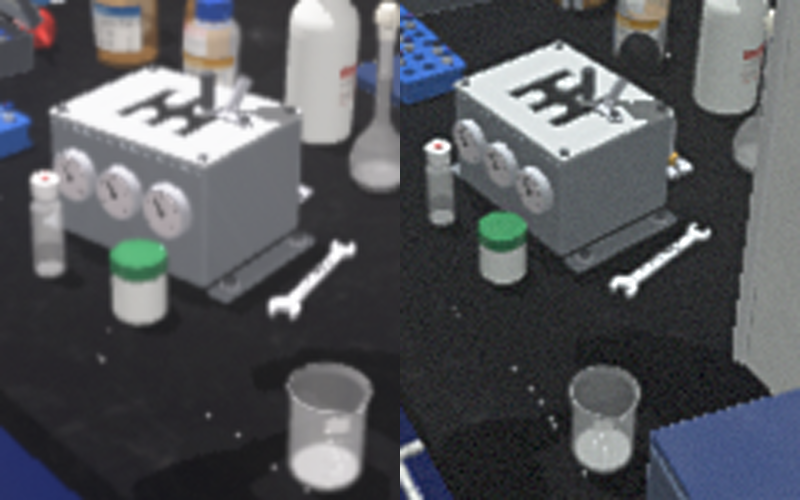

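The pin top is at (208,73) left, about (267,182) in the full image, where the shut position projects. The lever leans into the far third slot, and the vial, jar, wrench and beaker stand as before.

```bash
python3 -c "
from h import *
print(job.close_job())"
```

```text
the job is handed in; nothing more can be done
None
```

The gas selector is on its third stream with the flag locked behind the lever, and the job was handed in at about 21 s of the 58 s allowed.

- **Flag aside:** I pushed it with the closed fingertips until the force rose to about 7.5 N at the expected fully-aside position.
- **Lever:** I pushed it into the cross channel, across to the right, then forward into the far third slot. The force rose from about 2 N to 6.4 N at the end of the slot, and I gave it one further 1 mm push there.
- **Flag shut:** I swept it closed behind the lever until it met its stop at about 9 N, the highest force I read.

**Last checks:**
- The knob measured about (43.5, -46) mm, against an expected home of (43, -44). The 2 mm in y is within the play of the slot.
- The pin top was within about 1 pixel of where the shut position projects.
- The vial, jar, wrench and beaker look undisturbed. The tape was outside the last picture, but the arm never came down near it.
- The arm was clear of everything and the force reading was about zero.

No check failed. The height in the knob fit read 2–3 mm low, and I did not rely on it. I viewed 9 of the 10 pictures.

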